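# Stack the discs on the pallet and hold it against the spring stop

## Robot

A 6-joint arm with a two-finger parallel gripper is mounted at the origin on the work surface. World frame = base frame: x ahead of the robot, y to its left, z up, the work surface at z = 0. Lengths are in m, angles in rad, forces in N, time in s.
With the tool pointing down it reaches from about 0.35 to 0.85 m from the base axis. Payload 8.1 kg.
Tool frame: the origin (TCP) lies at the very end of the fingers, on their centre line; the grasp point (between the pads) lies r.grip_depth behind it (r.grip_depth is the distance from the TCP to the grasp point, in m); z points along the fingers, y is the line along which they close (so a half turn about z gives the same grasp; the last joint's range is limited). The gripper opens to 93 mm and grips with 3 to 60 N. Pads are 15 mm wide; open, the fingers measure 128 mm over their backs; the gripper's body (75 mm by 188 mm) begins 65 mm behind the grasp point.
Start: joints at [-1.21, 0.13, 1.488, -0, 1.523, -0.085], TCP at [0.259, -0.541, 0.219] pointing down, gripper open.
Joint ranges: [-2.96, 2.96], [-0.89, 2.26], [0.02, 2.5], [-1.34, 4.48], [0, 2.73], [-2.66, 2.66]. Speed limits (rad/s): [2.39, 2.39, 2.79, 3.14, 3.14, 3.14].

## Interface

Orientations are given as a unit quaternion [w, x, y, z].
In Python, from station import r, release, gripper_close, sensors, cams, order gives the robot as it stands. Calls block until the motion is done:
- r.reach(position, orientation): joint-space move of the TCP to a pose.
- r.line_to(position, ori=None, velocity=0.15, f_stop=None): straight line of the TCP; ori=None keeps the orientation; velocity is the mean speed in m/s. With f_stop (N) it stops when the force on the tool has changed by that much, and returns True; else False.
- r.set_joints(angles): joint-space move.
- release() and gripper_close(): open the fingers fully, or close them until they stop; the grip force is fixed at half the most.
- r.dwell(seconds).
- r.solve_ik(position, orientation): joint angles nearest the present ones, or None.
- sensors.get_state(): the state.
- cams.get_image(name): name is "side" or "top"; returns the picture (480x640x3 uint8, red, green, blue); there is no depth.
- cams.get_calibration(name): a dict with "camera_matrix" (3x3 intrinsics, pixels), "distortion" ([k1, k2, p1, p2, k3] as OpenCV has them; the pictures are not rectified), "extrinsics" (4x4, takes a point from world to camera coordinates). Camera axes: x right, y down, z forward; pixel columns grow to the right and rows downward; lengths in m; the calibration is good to about 2 mm. A picture is of the moment at which its call begins. get_calibration takes no time and is no camera call.
A pose or a line that the arm cannot do raises r.IKError and nothing moves.
- order.hand_in(): hands the job in; it is judged then, once.
The state is a dict: "time_s": time; "joints": joint angles; "joint_vel": joint speeds; "effort": joint torques, N m; "ee_pos": TCP position; "tool_rot": TCP orientation; "force": force on the tool from outside, world axes, zero at the start; "moment": the same for the moment, N m; "grip_width": opening from 0.0 (shut) to 1.0 (fully open); "grasp_force": force on a finger pad.
Only numpy, scipy, OpenCV 4.12 (cv2) and the standard library are available. Lean on these libraries where they do the work, as an engineer would, in place of code of your own. Each camera call takes 0.05 s, during which the arm holds its last target. There are 200 camera calls.

## Task

Lay the wide plain disc flat in the marked circle on the aluminium pallet, then the small flanged disc centred on top of it with its boss up, setting each down gently rather than dropping it. Then slide the loaded pallet along the bench, by its post, square and centred against the spring pad on the angle plate, press until the pad is about half way in (about 10 N) without ever bottoming it, and keep the stack centred and the calculator and the gauge-block box undisturbed. Finish while still holding the pallet pressed there with that steady push, so that a colleague can put the clamp on: do not let go.

Things in the scene. Friction and masses are not known exactly. Their poses are not given: they have to be found in the camera images.
- spacer_center (a point): Centre (half-way up) of the wide plain disc: bare steel, diameter 54 mm, 14 mm thick, about 0.22 kg, a small dark dimple in the middle of its top. Starts flat on the bench, left or right of the pallet. Grip it across its diameter. z axis up.
- hub_center (a point): Centre (half-way up the overall height of 22 mm) of the small flanged disc: bare steel, flange diameter 42 mm and 12 mm thick below, round boss diameter 22 mm and 10 mm high on top, about 0.13 kg. Starts boss up on the bench, on the other side of the pallet from the wide disc. z axis towards the boss.
- seat (a point): Centre of the marked circle (diameter 63 mm, a thin dark ring) on the top of the pallet, 14 mm above the pallet's underside. The pallet is a loose aluminium plate 155 x 100 x 14 mm, about 0.4 kg, sliding on the bench. x axis points to the pallet's front edge (62 mm ahead of this point), z up. The plate reaches 93 mm behind this point and 50 mm to each side. A lip 10 mm thick, 12 mm higher than the plate, runs along the front edge.
- front (a point): Middle of the pallet's front face, 13 mm above the pallet's underside (the lip makes this face 26 mm high, 100 mm wide). Same axes as the seat: x is the outward direction of the front face. This face goes against the spring pad.
- post (a point): Point on the pallet's upright grip post, 26 mm above the plate and 40 mm above the pallet's underside, on the post's axis, 75 mm behind the seat centre. The post is rigid with the pallet: 16 mm along x, 24 mm along y (grip it across y), its top 60 mm above the pallet's underside. Same axes as the seat.
- angle_plate: Brown-grey cast-iron angle plate, fixed to the bench: upright 190 mm wide, 72 mm high, 18 mm thick with two upright slots. Origin at bench height under the centre of the upright's front face (the one that carries the pad and looks towards the robot); x points into the plate, the direction to press; y along the face, z up. The foot lies behind the upright.
- pad_face (a point): Centre of the front face of the steel spring pad (80 mm wide, 28 mm high, from 3 to 31 mm above the bench) on the angle plate. Axes as the angle plate; it moves along x with the pad. Unpressed it stands 45 mm in front of the upright.
- pad (a joint): How far the spring pad is pressed in, in m: 0 unpressed, 0.025 bottomed. A linear spring of 0.8 N/mm without preload, so half way (0.0125) is 10 N. It springs back when released. Besides the pad, the pallet's sliding friction on the bench (roughly 3 to 9 N loaded) resists the push.
- calculator: Bystander: black pocket calculator 150 x 80 x 16 mm lying on the bench; origin under its centre. Leave it alone.
- gauge_box: Bystander: dark wooden gauge-block box 50 x 90 x 32 mm, open, with a row of steel blocks; origin under its centre. Leave it alone.
Not all that is in view belongs to the job. There is more than one size of the part that bears seat; the job needs the smaller. Leave any purple look-alike of the part that bears spacer_center alone.

How it is judged:
On the way, in this order (a step that is already met when the one before it is completed fails the run):
1. the wide disc lies flat and centred in the pallet's circle, let go (distance between spacer_center and seat below 0.011 m and horizontal distance between spacer_center and seat below 0.007 m and z of spacer_center in the frame of seat between 0.005 and 0.009 m and contact force between the fingers and spacer below 0.1 N and linear speed of spacer below 0.02 m/s), for 0.2 s.
2. the small disc lies boss up, centred on the wide disc, let go (distance between spacer_center and seat below 0.011 m and horizontal distance between spacer_center and seat below 0.007 m and z of spacer_center in the frame of seat between 0.005 and 0.009 m and contact force between the fingers and spacer below 0.1 N and horizontal distance between hub_center and spacer_center below 0.007 m and z of hub_center in the frame of seat between 0.023 and 0.027 m and angle between hub_center's own z axis and vertical below 0.1 rad and contact force between the fingers and hub below 0.1 N and linear speed of hub below 0.02 m/s and value of joint pad below 0.002 m), for 0.2 s.
3. the pallet is held square and centred against the pad, pad about half way in, steady (distance between spacer_center and seat below 0.011 m and horizontal distance between spacer_center and seat below 0.007 m and z of spacer_center in the frame of seat between 0.005 and 0.009 m and contact force between the fingers and spacer below 0.1 N and horizontal distance between hub_center and spacer_center below 0.007 m and z of hub_center in the frame of seat between 0.023 and 0.027 m and angle between hub_center's own z axis and vertical below 0.1 rad and contact force between the fingers and hub below 0.1 N and value of joint pad between 0.00875 and 0.01625 m and contact force between pallet and pad between 6.5 and 13.5 N and y of front in the frame of angle_plate between -0.012 and 0.012 m and angle between the x axis of front and the x axis of angle_plate, either way round below 0.08 rad and angle between front's own z axis and vertical below 0.04 rad and height (world z) of front below 0.016 m and contact force between the fingers and pallet above 1 N and linear speed of pallet below 0.01 m/s and velocity of joint pad between -0.005 and 0.005 m/s), for 0.3 s.
At the end, for the whole second after the job is handed in: Pallet still held (over 1 N), flat on the bench, within 12 mm of the angle plate's middle, square to 0.08 rad; pad in 8.75 to 16.25 mm at 6.5 to 13.5 N, all still. Wide disc within 7 mm of the circle's centre, small disc boss up within 7 mm of the wide disc's centre, fingers off both (all of step 3); the arm keeps its last pose, push and grip.
It fails at once if the spring pad is bottomed (pressed beyond 23.5 mm) (value of joint pad above 0.0235 m).
It fails at once if the wide disc is dropped (falls free faster than 0.6 m/s) (linear speed of spacer above 0.6 m/s and contact force between each of the arm, the fingers and spacer below 0.02 N).
It fails at once if the small disc is dropped (falls free faster than 0.6 m/s) (linear speed of hub above 0.6 m/s and contact force between each of the arm, the fingers and hub below 0.02 N).
It fails at once if a bystander is moved more than 20 mm (distance of any of calculator, gauge_box from where it was at the start of the episode above 0.02 m).
It also fails if it takes over 67 s, if anything falls off the work surface, if the arm or the gripper's body presses on something with over 40 N, if the wrist force passes 120 N, or if a joint passes its speed limit or range.

## Working session

There is one attempt and no reset: what is moved stays moved. The work goes in short steps, each a Python script; the robot and the scene stay as the last script left them, time stands still between calls to the robot, and variables do not carry over. Pictures are saved under pics/ and viewed, at most 10 in all, crops included, and the job is handed in when it is done.

```bash
ls; mkdir -p pics; python3 - <<'E'
from station import r, sensors, cams
import cv2, numpy as np
for n in("top","side"):
    cv2.imwrite(f"pics/{n}0.png",cams.get_image(n)[:,:,::-1]); c=cams.get_calibration(n)
    print(n,c["camera_matrix"],c["distortion"],c["extrinsics"])
print(r.grip_depth, sensors.get_state())
E
```

```text
pics
top [[435.53482868   0.         320.69448755]
 [  0.         435.53482868 238.28845811]
 [  0.           0.           1.        ]] [-0.04013629  0.          0.          0.          0.        ] [[-0.00660656 -0.99952964  0.02994762 -0.00589731]
 [-0.98717347  0.00174175 -0.15964182  0.50081568]
 [ 0.15951457 -0.03061818 -0.98672064  0.86814789]
 [ 0.          0.          0.          1.        ]]
side [[529.03302999   0.         309.22882454]
 [  0.         529.03302999 232.28336667]
 [  0.           0.           1.        ]] [-0.12950926  0.          0.          0.          0.        ] [[-0.90857572 -0.41753249  0.01252138  0.47131837]
 [-0.29050518  0.61004915 -0.73718842  0.17845926]
 [ 0.30016146 -0.67342903 -0.6755712   0.86862364]
 [ 0.          0.          0.          1.        ]]
0.0188 {'time_s': 0.1, 'joints': array([-1.21037471e+00,  1.31066651e-01,  1.48919488e+00, -3.94147585e-05,
        1.52301591e+00, -8.54381757e-02]), 'joint_vel': array([-1.66291103e-03, -6.23009000e-04, -2.23774082e-03,  3.74645882e-04,
       -4.19284020e-04,  3.04111488e-06]), 'effort': array([ 1.11403591e-03, -5.61341786e+01, -4.93093228e+01,  7.70187518e-02,
        2.92111246e-02, -3.68557255e-05]), 'ee_pos': array([ 0.25853831, -0.54085199,  0.21769025]), 'tool_rot': array([-8.31744814e-04,  9.75253313e-01,  2.21088818e-01, -1.34955743e-04]), 'force': array([-0.9896145 , -0.22378285,  0.86170051]), 'moment': array([0.02637378, 0.02315282, 0.00761127]), 'grasp_force': 0.0, 'grip_width': 1.0003665184835073}
```

View pics/top0.png

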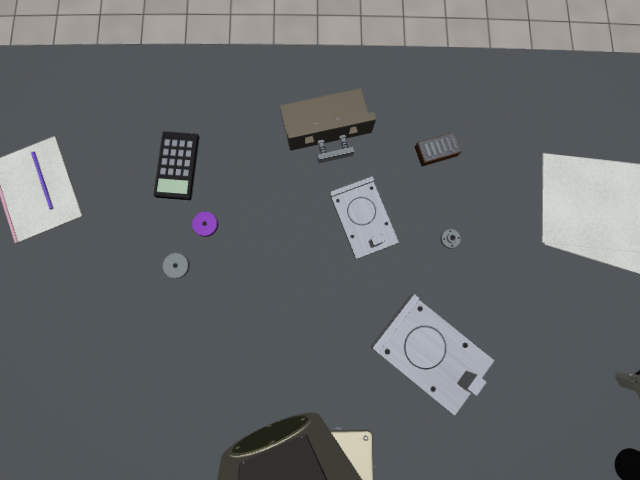

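View pics/side0.png

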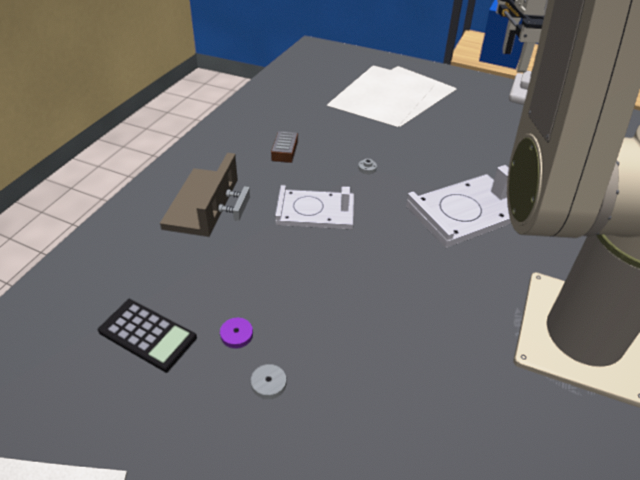

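The top view shows the small pallet with its circle at about (362,211), the grey wide disc at (175,265), the purple decoy at (205,224), the hub at (451,239) and the pad at (335,155). Next is an enlarged crop for exact pixels.

```bash
python3 - <<'E'
import cv2, numpy as np
im=cv2.imread("pics/top0.png")
a=cv2.resize(im[85:265,275:415],None,fx=3.3,fy=3.3,interpolation=cv2.INTER_CUBIC)
b=cv2.resize(im[222:257,433:468],None,fx=7,fy=7,interpolation=cv2.INTER_CUBIC)
c=cv2.resize(im[248:283,158:193],None,fx=7,fy=7,interpolation=cv2.INTER_CUBIC)
o=np.zeros((594,720,3),np.uint8);o[:594,:462]=a[:594,:462];o[:245,470:715]=b;o[250:495,470:715]=c
cv2.imwrite("pics/crop.png",o)
E
```

```text
(no output)
```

View pics/crop.png

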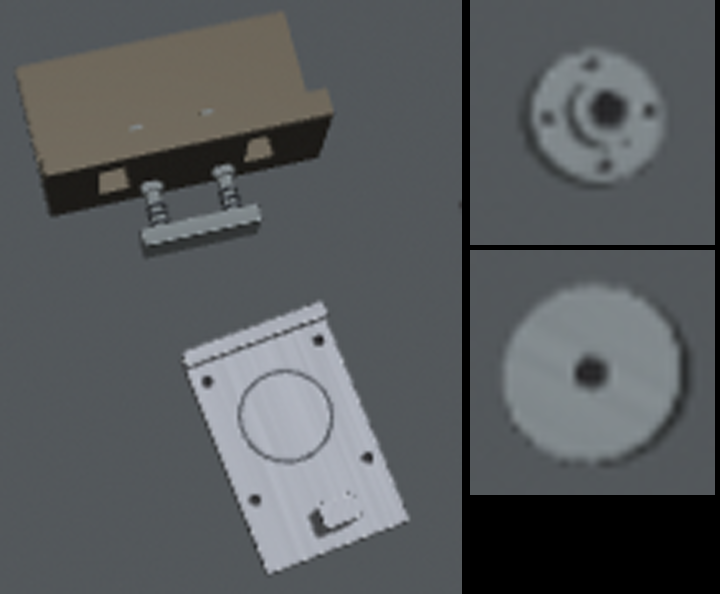

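Crop readings: circle centre (286,416), pallet front-top edge (184,352)-(321,302), pad front-top edge (146,243)-(261,217), upright base (53,215)-(320,157), hub hole (607,110), and wide disc dimple (591,373).

```bash
cat > h.py <<'E'
from station import r, release, gripper_close, sensors, cams, order
import cv2, numpy as np
from scipy.spatial.transform import Rotation as R
def px2w(n,uv,z):
    c=cams.get_calibration(n); E=c["extrinsics"]
    d=cv2.undistortPoints(np.array([[uv]],float),c["camera_matrix"],np.array(c["distortion"]))[0,0]
    d=E[:3,:3].T@np.array([*d,1]); o=-E[:3,:3].T@E[:3,3]
    return o+d*(z-o[2])/d[2]
def w2px(n,p):
    c=cams.get_calibration(n); E=c["extrinsics"]
    return cv2.projectPoints(np.array([p],float),E[:3,:3],E[:3,3],c["camera_matrix"],np.array(c["distortion"]))[0][0,0]
def down(a):
    """tool down; tool x at angle a, finger line (y) perpendicular to a"""
    q=(R.from_euler('z',a)*R.from_euler('x',np.pi)).as_quat(); return np.roll(q,1)
E
python3 - <<'E'
from h import *
m=lambda x,y:(x/3.3+275-.35,y/3.3+85-.35)
b=lambda x,y:((x-470)/7+433-.43,y/7+222-.43)
c=lambda x,y:((x-470)/7+158-.43,(y-250)/7+248-.43)
P=lambda uv,z:px2w("top",uv,z)[:2]
ang=lambda l,rr:np.arctan2(*( (lambda d:(-(-d[0]),-d[1]))(rr-l)))  # forward dir angle from left->right
np.set_printoptions(precision=4,suppress=True)
def edge(s,l,rr,z):
    l,rr=P(m(*l),z),P(m(*rr),z); d=rr-l; f=np.array([-d[1],d[0]])/np.hypot(*d); print(s,l,rr,"mid",(l+rr)/2,"len",np.hypot(*d),"ang",np.arctan2(f[1],f[0]))
print("seat",P(m(286,416),.014),"post top",P(m(340,508),.06))
edge("lipfront",(184,352),(321,302),.026)
edge("lipback",(188,366),(328,315),.026)
edge("rear",(268,573),(408,520),.010)
edge("padfront",(146,243),(261,217),.031)
edge("uprtop",(50,172),(331,112),.072)
edge("uprbot",(53,215),(320,157),0)
print("hub",P(b(607,110),.022),P(b(597,117),.012),"disc",P(c(591,373),.014),P(c(592,373),.014))
print("side: disc",px2w("side",(268,380),.014),"hub",px2w("side",(368,162),.022),"seat",px2w("side",(308,206),.014))
E
```

```text
seat [ 0.5657 -0.0977] post top [ 0.4968 -0.1242]
lipfront [ 0.6058 -0.0301] [ 0.6401 -0.1211] mid [ 0.623  -0.0756] len 0.09723959809675041 ang 0.3604825948353692
lipback [ 0.5964 -0.0326] [ 0.6312 -0.1255] mid [ 0.6138 -0.0791] len 0.0991964425640366 ang 0.3589113714349048
rear [ 0.4621 -0.0842] [ 0.4967 -0.1772] mid [ 0.4794 -0.1307] len 0.09924231987532914 ang 0.3569132585118452
padfront [ 0.6786 -0.0055] [ 0.697  -0.0819] mid [ 0.6878 -0.0437] len 0.07857392535554009 ang 0.23641366352104792
uprtop [0.7109 0.0562] [ 0.7528 -0.1239] mid [ 0.7318 -0.0339] len 0.18495504152191816 ang 0.2287676213408549
uprbot [0.7094 0.057 ] [ 0.7526 -0.1273] mid [ 0.731  -0.0351] len 0.18926340092943397 ang 0.23004998434843008
hub [ 0.5054 -0.2923] [ 0.5049 -0.2924] disc [0.4481 0.3001] [0.4481 0.2998]
side: disc [0.4481 0.3032 0.014 ] hub [ 0.5042 -0.288   0.022 ] seat [ 0.5656 -0.0954  0.014 ]
```

```bash
python3 - <<'E'
from h import *
A=.359; p=np.array([.448,.3015])
st=sensors.get_state
t0=st()["time_s"]
r.reach([*p,.10],down(A+np.pi/2)); print(st()["time_s"]-t0, st()["joints"])
r.line_to([*p,.003],velocity=.1,f_stop=8); print(st()["ee_pos"],st()["time_s"]-t0)
gripper_close(); s=st(); print(s["grip_width"]*93,s["grasp_force"],s["time_s"]-t0)
release(); r.reach([*p,.003],down(A)); 
gripper_close(); s=st(); print(s["grip_width"]*93,s["grasp_force"],s["ee_pos"],s["time_s"]-t0)
r.line_to([*p,.08],velocity=.12); s=st(); print(s["grip_width"]*93,s["grasp_force"],s["force"],s["time_s"]-t0)
cv2.imwrite("pics/lift.png",cams.get_image("side")[:,:,::-1])
E
```

```text
3.0583 [ 4.96204235e-01  5.82926143e-02  1.78633266e+00 -1.57058142e-04
  1.29665497e+00  1.38380313e-01]
[0.44865341 0.30186506 0.00380726] 4.175000000000001
53.28359363214068 30.000138580799103 4.8917
53.429358670963914 30.00004291534424 [0.44801182 0.30144922 0.00298668] 7.825
53.224612063189866 29.99944031238556 [-0.13222491 -0.85241141 -1.76140156] 8.6167
```

```bash
python3 - <<'E'
from h import *
A=.359; p=np.array([.5657,-.0966]); st=sensors.get_state
r.reach([*p,.08],down(A)); r.line_to([*p,.023],velocity=.1)
print(r.line_to([*p,.0155],velocity=.02,f_stop=4), st()["ee_pos"],st()["force"],st()["time_s"])
release(); r.line_to([*p,.10],velocity=.15)
q=np.array([.505,-.2905])
r.reach([*q,.10],down(A+np.pi/2)); print(st()["time_s"])
for n in("top","side"): cv2.imwrite(f"pics/{n}1.png",cams.get_image(n)[:,:,::-1])
a=cv2.imread("pics/top1.png")[170:265,315:410]; b=cv2.imread("pics/side1.png")[170:245,265:365]
o=np.zeros((570,800,3),np.uint8); o[:475,:475]=cv2.resize(a,None,fx=5,fy=5,interpolation=cv2.INTER_CUBIC)[:475,:475]
b=cv2.resize(b,None,fx=3.2,fy=3.2,interpolation=cv2.INTER_CUBIC); o[:240,480:800]=b
cv2.imwrite("pics/placed1.png",o)
E
```

```text
True [ 0.56633024 -0.09687533  0.01660609] [ 1.42396738 -1.36345405  2.34833567] 11.3917
14.6083
```

View pics/placed1.png

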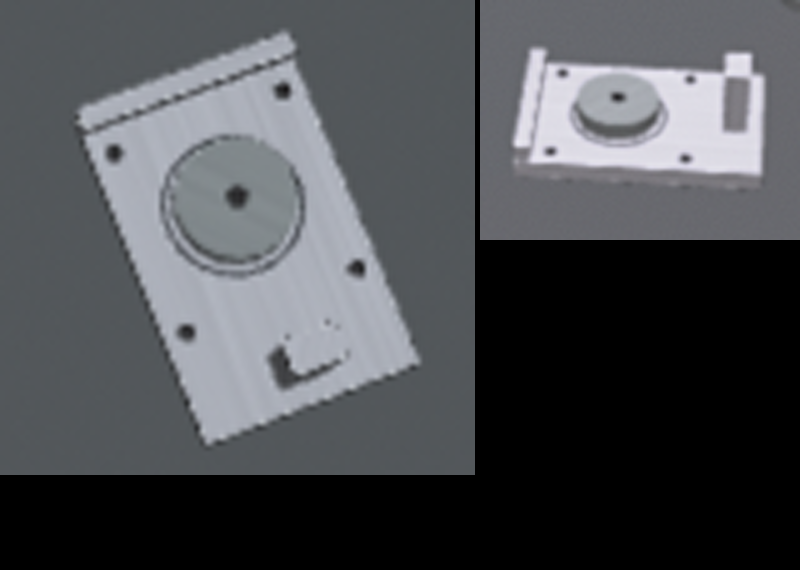

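The disc lies inside the ring, with its dimple at (237,196) and the ring centre at (233,206) in the crop. I'll compute the offset, allowing for the height difference, and grip the hub in the same script.

```bash
python3 - <<'E'
from h import *
m=lambda x,y:(x/5+315-.4,y/5+170-.4); np.set_printoptions(precision=4,suppress=True)
d=px2w("top",m(237,196),.028); s=px2w("top",m(233,206),.014); print("disc",d,"seat",s,"diff",(d-s)[:2])
m2=lambda x,y:((x-480)/3.2+265-.35,y/3.2+170-.35)
d2=px2w("side",m2(618,98),.028); s2=px2w("side",m2(619,109),.014); print("side",d2,s2)
A=.359; q=np.array([.505,-.2905]); st=sensors.get_state
r.line_to([*q,.003],velocity=.1,f_stop=8)
gripper_close(); print(st()["grip_width"]*93)
release(); r.reach([*q,.003],down(A))
gripper_close(); print(st()["grip_width"]*93,st()["ee_pos"])
r.line_to([*q,.10],velocity=.12); print(st()["force"],st()["grasp_force"],st()["time_s"])
E
```

```text
disc [ 0.5667 -0.0975  0.028 ] seat [ 0.5655 -0.0974  0.014 ] diff [ 0.0012 -0.    ]
side [ 0.5667 -0.0965  0.028 ] [ 0.5685 -0.1022  0.014 ]
41.08740314189336
40.9660821079524 [ 0.505  -0.2905  0.003 ]
[ 0.0434  0.9315 -1.7571] 29.99969333410263 20.8833
```

```bash
python3 - <<'E'
from h import *
A=.359; p=np.array([.5663,-.0969]); st=sensors.get_state
r.reach([*p,.10],down(A)); r.line_to([*p,.037],velocity=.1)
print(r.line_to([*p,.0295],velocity=.02,f_stop=4), st()["ee_pos"],st()["force"])
release(); r.line_to([*p,.11],velocity=.15); print(st()["time_s"])
# post: 75 mm behind the seat
q=np.array([.5657,-.0966])-.075*np.array([np.cos(A),np.sin(A)]); print(q)
r.reach([*q,.13],down(A)); print(st()["time_s"])
for n in("top","side"): cv2.imwrite(f"pics/{n}2.png",cams.get_image(n)[:,:,::-1])
a=cv2.imread("pics/top2.png")[170:265,315:410]; b=cv2.imread("pics/side2.png")[130:245,255:375]
o=np.zeros((480,800,3),np.uint8); o[:380,:380]=cv2.resize(a,None,fx=4,fy=4,interpolation=cv2.INTER_CUBIC)
b=cv2.resize(b,None,fx=3.4,fy=3.4,interpolation=cv2.INTER_CUBIC); o[:391,385:793]=b
cv2.imwrite("pics/placed2.png",o)
E
```

```text
True [ 0.56696993 -0.09710658  0.03083015] [ 0.07028078 -0.25282412  3.94806282]
24.5167
[ 0.49548135 -0.12295036]
24.925
```

View pics/placed2.png

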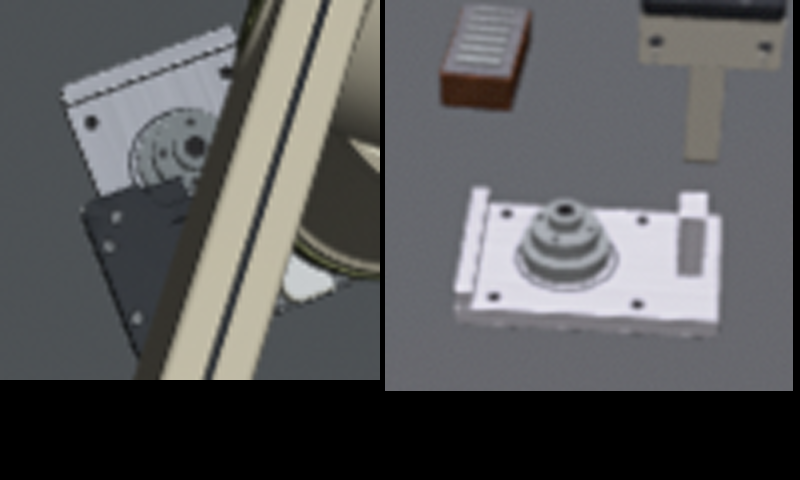

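The stack is centred and boss up, and the fingers are above the post. Now I'll grip the post and bring the pallet square, about 12 mm short of the pad.

```bash
python3 - <<'E'
from h import *
A,B=.359,.231; st=sensors.get_state; np.set_printoptions(precision=4,suppress=True)
q=np.array([.4955,-.1229])
print(r.line_to([*q,.021],velocity=.1,f_stop=8), st()["ee_pos"],st()["force"])
gripper_close(); s=st(); print(s["grip_width"]*93,s["grasp_force"],s["force"],s["moment"])
u=np.array([np.cos(B),np.sin(B)]); C=np.array([.688,-.0427])
z=st()["ee_pos"][2]
p=C-.149*u; r.line_to([*p,z],down(B),velocity=.04); s=st(); print(s["ee_pos"],s["force"],s["force"][:2]@u,s["time_s"])
for n in("top","side"): cv2.imwrite(f"pics/{n}3.png",cams.get_image(n)[:,:,::-1])
a=cv2.imread("pics/top3.png")[85:225,285:385]; b=cv2.imread("pics/side3.png")[140:250,190:360]
o=np.zeros((560,800,3),np.uint8); o[:560,:400]=cv2.resize(a,None,fx=4,fy=4,interpolation=cv2.INTER_CUBIC)
b=cv2.resize(b,None,fx=2.3,fy=2.3,interpolation=cv2.INTER_CUBIC); o[:b.shape[0],405:405+b.shape[1]]=b
cv2.imwrite("pics/pre.png",o)
E
```

```text
False [ 0.4962 -0.1231  0.0218] [-0.1228  0.0622  0.4737]
23.527099419375904 30.000141263008118 [-0.7939  0.0643 -0.4466] [-0.0933  0.0219  0.0236]
[ 0.5429 -0.0768  0.021 ] [-3.9619 -3.0511  2.8931] -4.555246057181727 29.1417
```

View pics/pre.png

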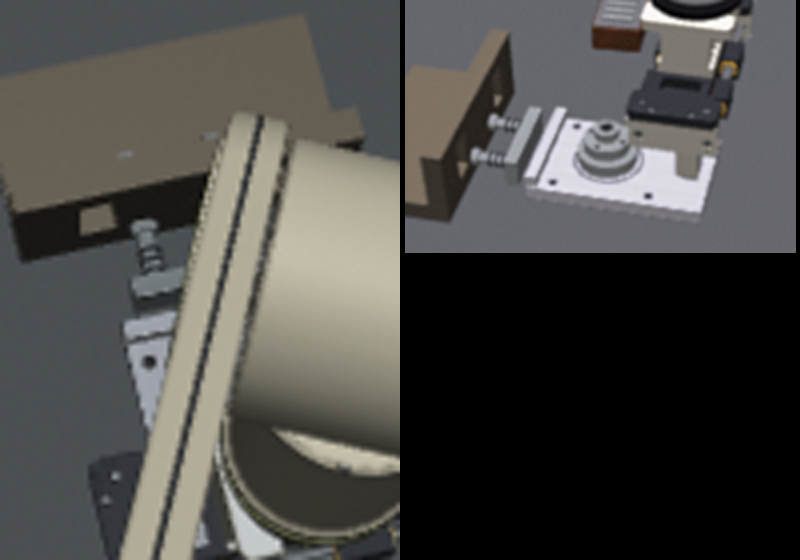

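The pallet is square to the pad and centred: its left edge, extended, passes about 10 mm outside the pad's, as it should. Now a slow push, logging the force.

```bash
python3 - <<'E'
from h import *
B=.231; st=sensors.get_state
u=np.array([np.cos(B),np.sin(B)]); C=np.array([.688,-.0427]); z=.021
for k in range(1,9):
    p=C-(.149-.002*k)*u; r.line_to([*p,z],velocity=.015); s=st()
    print(2*k, "%.2f"%((s["ee_pos"][:2]-C+.149*u)@u*1e3), "F %.2f"%(s["force"][:2]@u), "z %.4f fz %.2f"%(s["ee_pos"][2],s["force"][2]),"%.2f"%s["time_s"])
    if s["force"][:2]@u<-10: break
E
```

```text
2 1.99 F -4.16 z 0.0210 fz 2.29 29.52
4 4.03 F -3.98 z 0.0210 fz 3.11 29.81
6 6.01 F -3.74 z 0.0210 fz 2.97 30.09
8 8.01 F -4.23 z 0.0210 fz 3.01 30.38
10 10.02 F -3.40 z 0.0210 fz 2.60 30.66
12 11.80 F -6.05 z 0.0210 fz 4.98 30.94
14 13.46 F -8.20 z 0.0210 fz 5.65 31.23
16 15.14 F -10.14 z 0.0210 fz 6.71 31.51
```

```bash
python3 - <<'E'
from h import *
B=.231; st=sensors.get_state
u=np.array([np.cos(B),np.sin(B)]); C=np.array([.688,-.0427]); z=.021
for k in (18,20,22,24):
    p=C-(.149-.001*k)*u; r.line_to([*p,z],velocity=.015); s=st()
    print(k, "%.2f"%((s["ee_pos"][:2]-C+.149*u)@u*1e3), "F %.2f"%(s["force"][:2]@u), "z %.4f fz %.2f"%(s["ee_pos"][2],s["force"][2]),"%.2f"%s["time_s"])
r.dwell(.5); s=st(); print("%.2f"%((s["ee_pos"][:2]-C+.149*u)@u*1e3), "F %.2f"%(s["force"][:2]@u),s["time_s"],s["force"])
cv2.imwrite("pics/side4.png",cams.get_image("side")[:,:,::-1])
b=cv2.imread("pics/side4.png")[140:250,190:350]
cv2.imwrite("pics/press.png",cv2.resize(b,None,fx=5,fy=5,interpolation=cv2.INTER_CUBIC))
E
```

```text
18 16.74 F -11.92 z 0.0210 fz 9.31 31.79
20 18.34 F -14.03 z 0.0210 fz 11.39 32.08
22 19.91 F -15.76 z 0.0209 fz 12.41 32.36
24 21.58 F -18.69 z 0.0209 fz 14.98 32.64
21.54 F -17.43 33.1417 [-16.82005339  -4.63165999  13.83917801]
```

View pics/press.png

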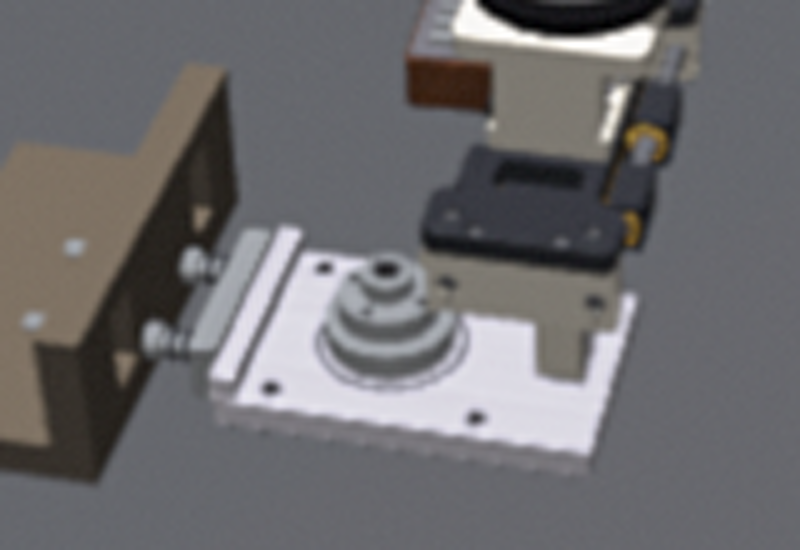

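The stack is still centred on the ring and the lip is flush with the pad. As a check on the pad stroke, I'll measure the gap from the lip front edge, (280,226)-(210,380), to the upright's bottom edge, (238,200)-(98,482).

```bash
python3 - <<'E'
from h import *
m=lambda x,y:(x/5+190-.4,y/5+140-.4); P=lambda x,y,z:px2w("side",m(x,y),z)[:2]
B=.231;u=np.array([np.cos(B),np.sin(B)]);v=np.array([-u[1],u[0]])
pts=[P(280,226,.026),P(210,380,.026),P(238,200,0),P(98,482,0),P(85,347,.072),P(228,70,.072),P(637,297,.014),P(592,458,.014)]
for p in pts: print("u %.4f v %.4f"%(p@u,p@v))
s=sensors.get_state(); print(s["ee_pos"][:2]@u, s["ee_pos"][:2]@v)
E
```

```text
u 0.6701 v -0.2492
u 0.6685 v -0.1466
u 0.7054 v -0.2960
u 0.7046 v -0.1064
u 0.7005 v -0.1045
u 0.7033 v -0.2932
u 0.5148 v -0.2489
u 0.5132 v -0.1466
0.5324670339460353 -0.19919744863944636
```

Pallet is square and within 2 mm of centre. The pad stroke comes out at about 10.5 mm from the image and 11.8 mm from force and contact, so I'll press about 1 mm more and hand in.

```bash
python3 - <<'E'
from h import *
B=.231; st=sensors.get_state
u=np.array([np.cos(B),np.sin(B)]); C=np.array([.688,-.0427])
r.line_to([*(C-(.149-.0252)*u),.021],velocity=.01); r.dwell(1.0); s=st()
print("%.2f"%((s["ee_pos"][:2]-C+.149*u)@u*1e3),s["force"][:2]@u,s["force"][2],s["grasp_force"],s["time_s"])
print(order.hand_in())
E
```

```text
22.34 -20.23373597136838 14.677626684827699 29.996758997440338 34.4583
the job is handed in; nothing more can be done
None
```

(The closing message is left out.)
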